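# Slide the jar caddy past the rack's spring stop

### The job

On the steel rack, hold the spring stop's thumb plate down with a fingertip so that its pin drops, and while it is down push the jar caddy by the back of its ear over the pin; then push it on until its front rests against the rack's end plate beyond the pin and the pin has sprung up again behind it. Only press and push: grip or lift nothing, do not shove hard, do not touch the jar that stands in the caddy (it must stay standing), and leave the other things on the counter alone. Finish with the hand clear of everything.

Things in the scene. Friction and masses are not known exactly. Their poses are not given: they have to be found in the camera images.
- rack: Narrow stainless rack, 338 mm long (y) and 87 mm wide (x), fixed, clamped to the 100 mm high granite backsplash, whose face is 60 mm from its centre line towards +x. Origin on the counter (z = 0) under the runner's centre line, level with the pin; x away from the robot, y along the runner in the caddy's direction of travel (robot's left), z up. Runner floor at z = 50 mm.
- pin (a point): Foot of the spring stop's pin, where it comes up through a brass bush in the runner floor: rack x = -12, y = 0, z = 50 mm. Steel, domed, 12 mm diameter; when up its top is 13 mm above the floor (z = 63 mm) and blocks the caddy. A spring clip with an orange gasket ring sits at the other end of the rack (rack y = -190 to -291, z up to 110 mm).
- end_face (a point): Middle of the inner face of the far end plate, where the caddy must come to rest: rack x = 0, y = +142, z = 65 mm. The plate is as wide as the runner and reaches z = 81 mm. In front of the runner, past the thumb plate (rack y above 30 mm, x below -45 mm), there is nothing but the counter, so a finger can go on there at the pressed plate's height.
- stop (a joint): Spring stop: pin and thumb plate are one part that goes straight down. 0 = up, blocking the caddy; 0.014 m = fully down. The spring takes about 3.4 N to start and 6.2 N at the bottom. From about 0.009 m the caddy can pass over the pin; once its front edge is over the pin the caddy itself keeps the stop down, until its tail has passed.
- thumb_plate: Thumb plate of the spring stop, ribbed steel, in front of the runner on the robot's side: 34 mm (rack x) by 85 mm (rack y) by 3 mm; goes up and down with the stop. Origin in the middle of its top face: rack x = -68, y = -12.5, z = 78 mm when up, so it spans rack x = -85 to -51 and y = -55 to +30 mm.
- caddy: Jar caddy, open steel tray 77 mm wide (x), 130 mm long (y), captive in the runner: slides along rack y only (1.5 N friction), at first 10 to 45 mm short of the pin. Origin mid-underside (z = 54 mm), axes as the rack's. Walls 22 mm high. Its front plate, 58 mm high, runs out towards the robot as an ear: caddy x = -86 to -34, z = 30 to 58 mm, 4.5 mm thick, 6 mm above the raised thumb plate.
- nose (a point): Middle of the lower front edge of the caddy, at caddy (0, 65, 0) mm. In the rack's frame it is at y = -6 mm when the caddy stands against the raised pin and at y = +142 mm when its front is against the far end plate.
- ear_back (a point): Middle of the ear's back face, the face to push on (it faces rack -y), at caddy (-61, 60.5, 44) mm; the front of the caddy is 4.5 mm further along +y.
- nose_skin: The front face (towards +y, the direction of travel) of the caddy's front plate and ear; part of the caddy, origin as the caddy's. The fingers have no business there: plate and ear are not to be pinched.
- empty_jar: Empty glass jar with a metal lid standing loose in the rear pocket of the caddy: 44 mm diameter, 74 mm high, 100 g. Origin in the middle of its underside, z up its axis; at first 29 to 35 mm behind the caddy's middle.
- spice_jar_mid (a point): Centre of a filled glass spice jar on the counter in front of the rack, 44 mm diameter, 86 mm high. Leave alone.
- screw_a_mid (a point): Centre of a green plastic-headed handle screw stood on its head on the counter, head 30 mm diameter, 50 mm high. Leave alone.
- screw_b_mid (a point): Centre of a second such handle screw. Leave alone.
- brush_mid (a point): Centre of the steel vent pipe brush lying on the counter, 170 mm long, 15 mm high. Leave alone.
- mug_mid (a point): Centre of a white mug on the counter, 76 mm diameter plus a handle, 85 mm high. Leave alone.
- soap_mid (a point): Centre of a clear soap bottle on the counter, 64 mm diameter, 190 mm high. Leave alone.
Things that resemble listed ones, but are neither listed nor needed, are in the scene too. Leave any pink or yellow look-alike of the empty_jar alone.

How it is judged:
On the way, in this order (a step that is already met when the one before it is completed fails the run):
1. a finger holds the thumb plate down (at least 8 mm) while the caddy is still in front of the pin (value of joint stop above 0.008 m and contact force between the fingers and thumb_plate above 0.5 N and y of nose in the frame of rack below 0 m), for 0.1 s.
2. the caddy's front has gone past over the lowered pin (y of nose in the frame of rack above 0.012 m and value of joint stop above 0.006 m).
At the end, for the whole second after the job is handed in: The caddy's front is within 5 mm of the far end plate and at rest, the pin is up behind it (stop within 2 mm of fully up), and the jar stands upright (within 0.15 rad) in the caddy's rear pocket (y of nose in the frame of rack above 0.137 m and value of joint stop below 0.002 m and linear speed of caddy below 0.01 m/s and angle between empty_jar's own z axis and vertical below 0.15 rad and y of empty_jar in the frame of caddy between -0.065 and 0 m and z of empty_jar in the frame of caddy below 0.012 m); the robot touches nothing.
It fails at once if the jar in the caddy is tipped over or lifted (angle between empty_jar's own z axis and vertical above 0.5 rad or z of empty_jar in the frame of rack above 0.075 m).
It fails at once if the fingers handle the jar (over 2 N) (contact force between the fingers and empty_jar above 2 N).
It fails at once if the caddy is pinched: a finger presses on the front face of its front plate or ear (over 2 N) (contact force between the fingers and nose_skin above 2 N).
It fails at once if the caddy is shoved or gripped hard (over 35 N) (contact force between the fingers and caddy above 35 N).
It fails at once if another thing on the counter is moved by more than 30 mm (distance of any of spice_jar_mid, screw_a_mid, screw_b_mid, brush_mid, mug_mid, soap_mid from where it was at the start of the episode above 0.03 m).
It also fails if it takes over 43 s, if anything falls off the work surface, if the arm or the gripper's body presses on something with over 40 N, if the wrist force passes 120 N, or if a joint passes its speed limit or range.

### The arm

A 7-joint arm with a two-finger parallel gripper is mounted at the origin on the work surface. World frame = base frame: x ahead of the robot, y to its left, z up, the work surface at z = 0. Lengths are in m, angles in rad, forces in N, time in s.
With the tool pointing down it reaches from about 0.425 to 0.875 m from the base axis. Payload 4.7 kg.
Tool frame: the origin (TCP) lies on the centre line of the jaws, within the pads' length; the fingertips stand 22 mm ahead of it and the grasp point (between the pads) lies 3 mm ahead of it; z points along the fingers, y is the direction in which the jaws open and shut (so a half turn about z gives the same grasp; the last joint's range is limited). The gripper opens to 87 mm and grips with 3 to 60 N. Pads are 19 mm wide; open, the fingers measure 117 mm over their backs; the gripper's body (75 mm by 190 mm) begins 51 mm behind the grasp point.
Start: joints at [1.134, 0.321, -0.07, 1.45, 0.023, 1.371, -0.057], TCP at [0.283, -0.585, 0.245] pointing down, gripper open.
Joint ranges: [-2.86, 2.86], [-0.3, 2.09], [-1.38, 1.24], [0.06, 2.45], [-1.56, 4.7], [0.09, 2.05], [-2.69, 2.69]. Speed limits (rad/s): [2.57, 2.57, 3.14, 3.14, 3.14, 3.14, 3.14].

### API

Orientations are given as a rotation vector (axis times angle).
In Python, from station import bot gives the robot as it stands. The module is installed in compiled form; this text tells all that it offers.
- The arm moves only by the tool jog_arm, never from a script. Its argument "deltas" is a list of rows, each a list of 7 numbers: the turn, a rotation vector about the tool's x, y, z in units of 8 degrees (1.0 is 8 degrees), then the shift along the tool's x, y, z in cm, then the closure, from 0 (fully open) to 1 (shut). A call has 1 to 12 rows; each row is the pose to reach, as a shift and turn from the pose commanded when the call began, along the tool's axes at that moment; what a row does not reach only later rows make up. A row lasts 1/10 s, in which the tool goes at most 50 mm and 8.59 degrees, less where a joint would pass 70% of its speed; a pose out of reach is approached as far as the arm can. A call with a gripper value outside its range is refused whole. The fingers move at their own pace and stop on an object; "squeeze" is the grip in N (left out, the last holds). Time passes only in rows, so rows that repeat a pose let the fingers close. It gives the time, the measured TCP pose, the force and the opening at its end, in the units of the state.
- bot.state(): the state, without advancing time (a new reading comes with each control period).
- bot.camera(name): name is "scene" or "top"; returns a dict with "pixels" (480x640x3 uint8, blue, green, red), "intrinsics" (3x3 intrinsics, pixels), "k1" (the pictures are not rectified: a ray, as slopes to the right and down, at radius r is drawn at 1 + k1 r^2 times it, then the intrinsics apply), "R" (3x3) and "t" (3): a world point X has camera coordinates R X + t. Camera axes: x right, y down, z forward; pixel columns grow to the right and rows downward; lengths in m; the calibration is good to about 2 mm. A picture is of the moment at which its call begins. There is no depth.
- bot.sign_off(): hands the job in, once; it reports no verdict.
Trained networks look in a picture, given as the dict that the camera call returned (one of the last four; its "shot" number tells which), for a name from the list of things; names that differ only in an ending like _2 or _b are one class to them, and where a whole thing is asked for, a point or a joint stands for the part that bears it (a point fixed in the world has none). Each returns a list of dicts, best first, with "confidence" (0 to 1); they miss things now and then, are a little off and sometimes report something else, mostly with a low value. They report only what shows in the picture. A call takes as long as a camera call. They do not tell look-alikes from the thing itself.
- bot.masks_of(picture, label): "mask" (480x640 bool, what is visible of it) and "location" ([column, row] as shares, 0 to 1, of the picture: columns of its width, rows of its height, amid what is visible of it).
- bot.mark_of(picture, label): "location" ([column, row] as shares, 0 to 1, of the picture: columns of its width, rows of its height: a listed point, or the origin of a listed thing).
The state is a dict: "time": time; "joint_pos": joint angles; "qd": joint speeds; "effort": joint torques, N m; "ee_pos": TCP position; "orientation": TCP orientation; "ft_force": force on the tool from outside, world axes, zero at the start; "torque": the same for the moment, N m; "grip_width": finger opening in m.
Only numpy, scipy, OpenCV 4.12 (cv2) and the standard library are available. Lean on these libraries where they do the work, as an engineer would, in place of code of your own. Each camera call takes 0.05 s, during which the arm holds its last target.

## Working session

There is one attempt and no reset: what is moved stays moved. The work goes in short steps, Python scripts to look and compute and a tool call to move; the robot and the scene stay as the last step left them, time stands still between calls to the robot, and variables do not carry over. Pictures are saved under pics/ and viewed, and the job is handed in when it is done.

Besides the shell and the picture viewer there is one more tool, called after "Request:" as name([rows], argument=value, ...), one row to a line, values as JSON. jog_arm: Moves the arm, as the interface text tells. Its arguments: {"type":"object","properties":{"deltas":{"type":"array"},"squeeze":{"type":"number"}},"required":["deltas"]}

```bash
mkdir -p pics; cat > h.py <<'E'
import numpy as np, cv2
from station import bot
def ray(p,uv):
    K=np.array(p["intrinsics"]);x=np.array([(uv[0]-K[0,2])/K[0,0],(uv[1]-K[1,2])/K[1,1]])
    u=x.copy()
    for _ in range(30): u=x/(1+p["k1"]*(u@u))
    R=np.array(p["R"]);t=np.array(p["t"])
    return -R.T@t, R.T@np.array([u[0],u[1],1])
def atz(p,uv,z):
    c,d=ray(p,uv); return c+d*(z-c[2])/d[2]
def proj(p,X):
    R=np.array(p["R"]);t=np.array(p["t"]);c=R@np.array(X)+t
    u=c[:2]/c[2]; u=u*(1+p["k1"]*(u@u)); K=np.array(p["intrinsics"])
    return np.array([K[0,0]*u[0]+K[0,2],K[1,1]*u[1]+K[1,2]])
def tri(a,ua,b,ub):
    c1,d1=ray(a,ua);c2,d2=ray(b,ub);d1/=np.linalg.norm(d1);d2/=np.linalg.norm(d2)
    s=np.linalg.lstsq(np.c_[d1,-d2],c2-c1,rcond=None)[0]
    return (c1+d1*s[0]+c2+d2*s[1])/2, np.linalg.norm(c1+d1*s[0]-c2-d2*s[1])
def px(l): return np.array(l)*[640,480]
E
python3 - <<'E'
from h import *
np.set_printoptions(precision=4,suppress=True)
a=bot.camera("scene");b=bot.camera("top")
cv2.imwrite("pics/s0.png",a["pixels"]);cv2.imwrite("pics/t0.png",b["pixels"])
print(bot.state())
for n in ["rack","pin","end_face","thumb_plate","caddy","nose","ear_back","empty_jar","spice_jar_mid","screw_a_mid","brush_mid","mug_mid","soap_mid"]:
    A=bot.mark_of(a,n);B=bot.mark_of(b,n)
    print(n,[(px(x["location"]).round(1).tolist(),round(x["confidence"],2)) for x in A[:3]],[(px(x["location"]).round(1).tolist(),round(x["confidence"],2)) for x in B[:3]])
    if A and B: print("   tri",*tri(a,px(A[0]["location"]),b,px(B[0]["location"])))
E
```

```text
{'time': 0.1, 'joint_pos': array([ 1.1341,  0.3217, -0.0701,  1.4516,  0.0226,  1.3708, -0.0569]), 'qd': array([ 0.0006, -0.0011, -0.0007, -0.002 ,  0.0006,  0.0002, -0.0011]), 'effort': array([ -0.0001, -49.2574,  -0.4056, -31.3404,  -0.0642,   0.0394,
         0.    ]), 'ee_pos': array([ 0.283 , -0.5846,  0.2436]), 'orientation': array([-3.0604, -0.7019,  0.0008]), 'ft_force': array([-0.5452,  0.3442, -0.0372]), 'torque': array([ 0.0064,  0.041 , -0.0498]), 'grip_width': 0.08713494264595525}
rack [([290.5, 294.1], 0.85)] [([311.3, 203.6], 0.62)]
   tri [ 0.6084 -0.0911 -0.0045] 0.0017789345652108016
pin [([357.3, 251.4], 0.7), ([292.4, 270.1], 0.59)] [([307.7, 203.8], 0.7), ([323.4, 220.8], 0.45)]
   tri [ 0.5678 -0.0332  0.1001] 0.11148932211217742
end_face [] [([242.4, 191.8], 0.96)]
thumb_plate [([305.6, 241.0], 0.89), ([290.0, 228.2], 0.69)] [([312.3, 231.7], 0.96)]
   tri [ 0.5357 -0.0958  0.0771] 0.006309856822449485
caddy [([252.8, 254.6], 0.6), ([257.7, 253.7], 0.22)] [([357.9, 205.7], 0.86), ([368.6, 204.2], 0.25)]
   tri [ 0.5923 -0.1901  0.0464] 0.0018414043257340223
nos
[... 438 characters left out ...]
84493653498588
spice_jar_mid [([290.3, 230.6], 0.87), ([296.7, 231.2], 0.47)] [([349.5, 265.2], 0.71)]
   tri [ 0.4673 -0.1731  0.0396] 0.006037137948824359
screw_a_mid [([334.1, 249.5], 0.76)] [([307.1, 204.6], 0.71), ([474.9, 285.4], 0.69), ([302.8, 264.5], 0.5)]
   tri [ 0.574  -0.0534  0.0975] 0.06593239751044797
brush_mid [([392.7, 280.3], 0.68), ([299.1, 234.5], 0.29)] [([235.3, 262.0], 0.64)]
   tri [0.4809 0.0739 0.007 ] 0.006579427512018479
mug_mid [([432.2, 259.6], 0.93), ([280.1, 268.8], 0.3)] [([208.5, 287.9], 0.71)]
   tri [0.4228 0.1289 0.0411] 0.00043962832877842204
soap_mid [([208.1, 176.3], 0.73)] [([476.2, 284.8], 0.76)]
   tri [ 0.419  -0.429   0.0845] 0.004219046583091177
```

```bash
python3 - <<'E'
import cv2
a=cv2.imread("pics/s0.png");b=cv2.imread("pics/t0.png")
cv2.imwrite("pics/s0c.png",cv2.resize(a[160:340,160:460],(800,480),interpolation=cv2.INTER_CUBIC))
cv2.imwrite("pics/t0c.png",cv2.resize(b[150:330,200:440],(800,600),interpolation=cv2.INTER_CUBIC))
E
```

```text
(no output)
```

View pics/s0.png

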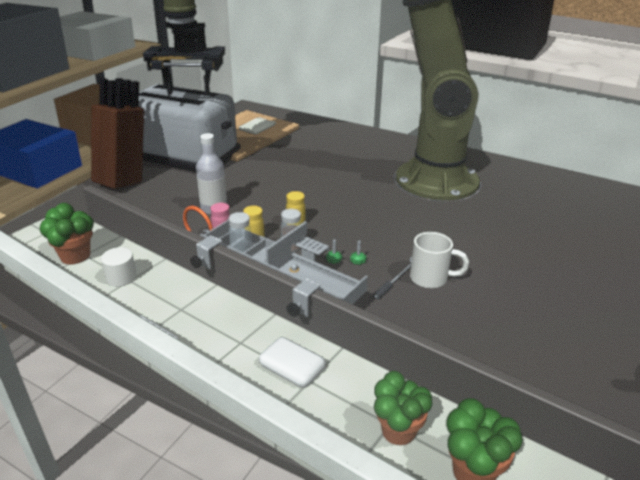

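View pics/t0.png

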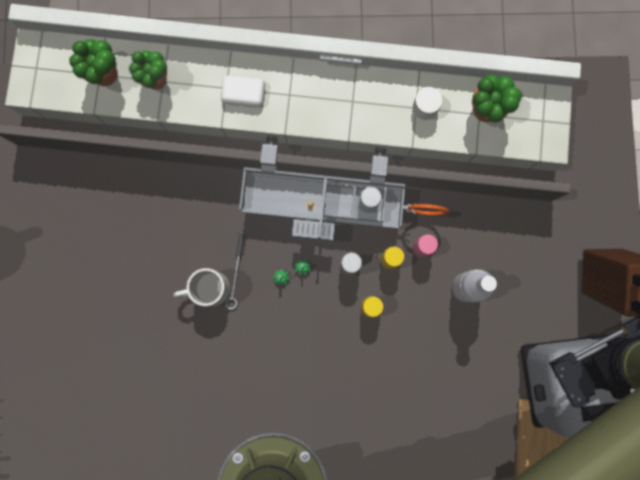

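```bash
sleep 0
```

```text
(no output)
```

View pics/s0c.png

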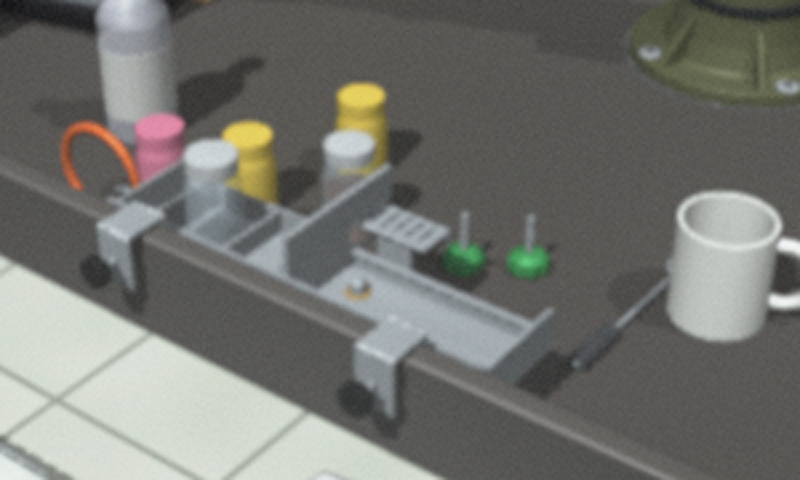

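View pics/t0c.png

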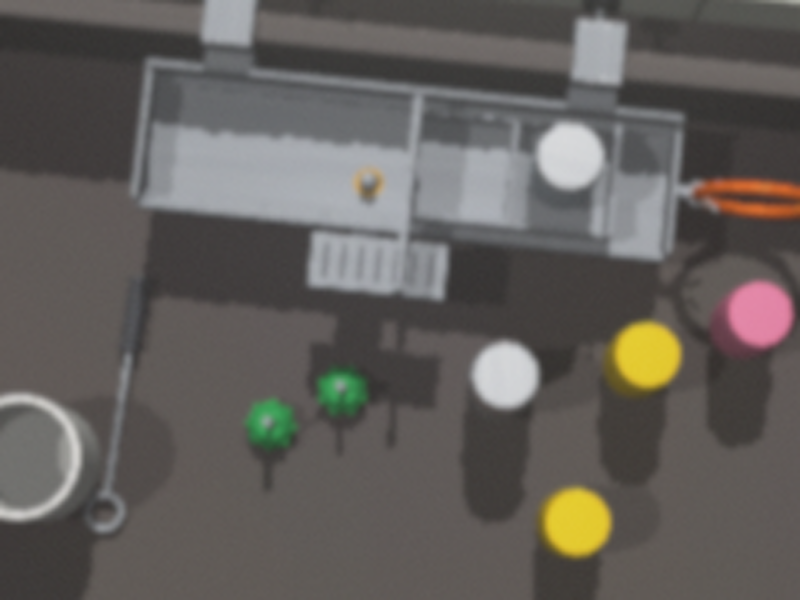

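The pictures show the rack running left to right with the caddy, its white-lided jar (top 371,197), the plate (top 313,230) and the pin in its brass bush (top 310,204; scene 293,268). Candidates for the jar in the caddy: the white lid at top (371,197) is inside the caddy. The white lid at (351,263) is the spice jar on the counter. Yellow (394,257) and (373,307) and pink (428,244) are look-alikes. Next I fit the rack frame.

```bash
cat > fit.py <<'E'
from h import *
from scipy.optimize import least_squares
np.set_printoptions(precision=4,suppress=True)
def W(q,p): 
    c,s=np.cos(q[2]),np.sin(q[2]); return np.array([q[0]+c*p[0]-s*p[1],q[1]+s*p[0]+c*p[1],p[2]])
E
cat > f1.py <<'E'
from fit import *
import json
a=bot.camera("scene");b=bot.camera("top")
def best(p,n,near):
    r=[px(x["location"]) for x in bot.mark_of(p,n)]
    r=[x for x in r if np.linalg.norm(x-near)<10]
    return r[0] if r else None
obs=[]
for n,X,na,nb in [("pin",[-.012,0,.05],(293,269),(308,204)),("end_face",[0,.142,.065],(352,285),(242,192)),("thumb_plate",[-.068,-.0125,.078],(307,243),(313,231)),("rack",[0,0,0],(290,294),(311,203))]:
    for cam,p,near in (("s",a,na),("t",b,nb)):
        u=best(p,n,near)
        if u is not None: obs.append((n,cam,p,np.array(X),u))
# corners of plate from crops
for uv,X in [((312,232),(-.051,.030)),((446,243),(-.051,-.055)),((308,286),(-.085,.030)),((444,299),(-.085,-.055))]:
    obs.append(("pc","t",b,np.array([*X,.078]),np.array(uv)/3.3333+[200,150]))
f=lambda q:np.concatenate([proj(p,W(q,X))-u for n,c,p,X,u in obs])
r=least_squares(f,[.6,-.09,-.05],loss="soft_l1")
print(r.x,np.degrees(r.x[2]))
for (n,c,*_),e in zip(obs,f(r.x).reshape(-1,2)): print(n,c,e)
q=r.x
N=[best(a,"nose",(279,268)),best(b,"nose",(320,198)),best(a,"ear_back",(300,231)),best(b,"ear_back",(323,221))]
def yof(p,u,x,z):
    g=least_squares(lambda y:proj(p,W(q,[x,y[0],z]))-u,[-.03]);return g.x[0],g.fun
for p,u,x,z,o in [(a,N[0],0,.054,0),(b,N[1],0,.054,0),(a,N[2],-.061,.098,.0045),(b,N[3],-.061,.098,.0045)]:
    if u is not None: y,e=yof(p,u,x,z);print("nose y",y+o,e)
# overlay
im=b["pixels"].copy();im2=a["pixels"].copy()
for p,i in((a,im2),(b,im)):
  for X in [(-.051,.03,.078),(-.051,-.055,.078),(-.085,.03,.078),(-.085,-.055,.078),(0,.142,.081),(-.012,0,.063),(.06,.1,.1),(.06,-.2,.1),(-.0435,.142,.081),(.0435,.142,.081)]:
    cv2.circle(i,tuple(int(v*16) for v in proj(p,W(q,X))),16,(0,0,255),-1,shift=4)
cv2.imwrite("pics/t1.png",cv2.resize(im[140:320,200:440],(800,600),interpolation=cv2.INTER_CUBIC))
cv2.imwrite("pics/s1.png",cv2.resize(im2[180:330,180:380],(800,600),interpolation=cv2.INTER_CUBIC))
m=bot.masks_of(b,"rack")
if m: 
    c=np.argwhere(m[0]["mask"])[:,::-1].astype(np.float32);R=cv2.minAreaRect(c);bp=cv2.boxPoints(R);print(bp,[atz(b,v,.08) for v in bp])
json.dump(list(q),open("q.json","w"))
E
python3 f1.py
```

```text
[ 0.6077 -0.0884 -0.0837] -4.793482258927402
pin s [-0.6718 -0.0807]
pin t [3.4134 0.9958]
end_face s [4.2787 0.6259]
end_face t [-1.1887 -1.4337]
thumb_plate s [ 2.1211 -0.036 ]
thumb_plate t [ 0.2604 -2.1249]
rack s [ 0.1495 -1.1737]
rack t [0.7855 0.3847]
pc t [-0.0515  0.3577]
pc t [ 0.4658 -0.2456]
pc t [-0.0356  0.3224]
pc t [ 0.0088 -0.8714]
nose y -0.02869001307256631 [ 1.184  -2.8743]
nose y -0.028754846605408148 [-0.1877  2.8362]
nose y -0.025535131189036924 [-0.4777  1.2844]
nose y -0.018769576585446684 [-0.0556  0.8402]
```

View pics/t1.png

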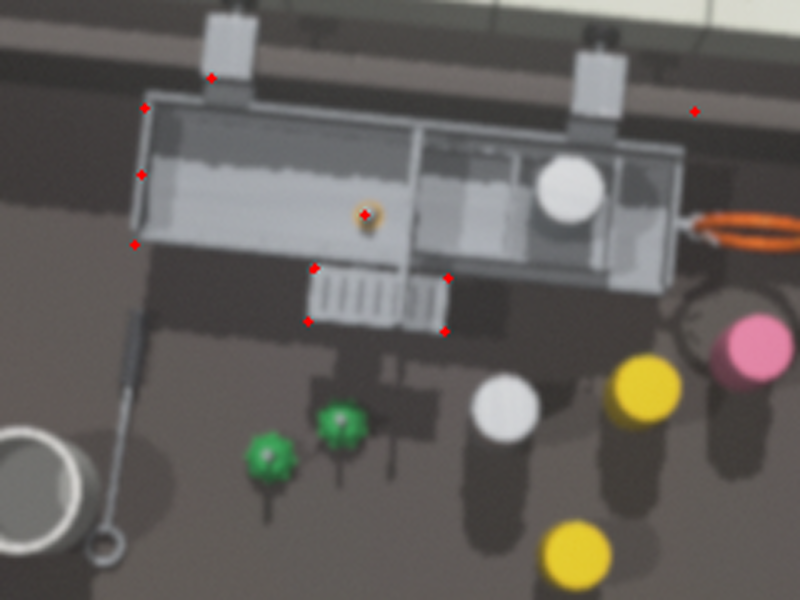

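View pics/s1.png

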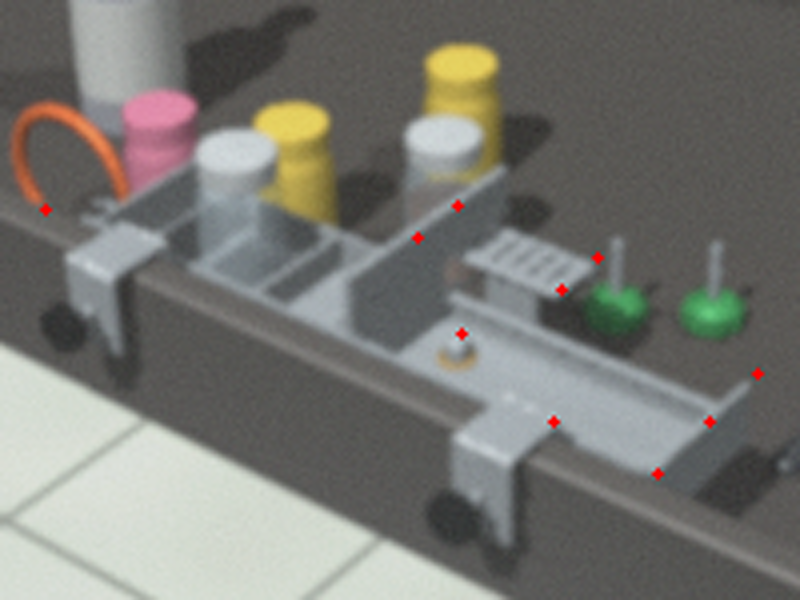

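```bash
cat > f2.py <<'E'
from fit import *
import json
a=bot.camera("scene");b=bot.camera("top")
T=lambda u:np.array(u)/3.33333+[200,140]
S=lambda u:np.array(u)/4+[180,180]
for n,l in {"far wall":[(150,97),(683,150)],"near":[(140,240),(665,293)]}.items():
    P=[atz(b,T(u),.07) for u in l];d=P[0]-P[1];print(n,P,"yaw",np.degrees(np.arctan2(-d[0],d[1])))
obs=[(b,(-.051,.030,.078),T((312,267))),(b,(-.051,-.055,.078),T((447,277))),(b,(-.085,.030,.078),T((308,320))),(b,(-.085,-.055,.078),T((444,332))),
 (b,(-.012,0,.063),T((368,213))),(a,(-.012,0,.063),S((459,340))),(a,(-.051,.030,.078),S((560,296))),(a,(-.085,.030,.078),S((600,264))),
 (b,(.0435,.144,.081),T((150,97))),(b,(-.0435,.144,.081),T((136,235))),(a,(-.0435,.144,.081),S((748,385)))]
f=lambda q:np.concatenate([proj(p,W(q,X))-u for p,X,u in obs])
r=least_squares(f,[.6,-.09,-.05],loss="soft_l1");q=r.x
print(q,np.degrees(q[2]));print(f(q).reshape(-1,2))
json.dump(list(q),open("q.json","w"))
def yof(p,u,x,z):
    g=least_squares(lambda y:proj(p,W(q,[x,y[0],z]))-u,[-.03]);return g.x[0],g.fun
# ear top edge, z=.112 centre thickness +.00225
for p,u,x in [(b,T((401,290)),-.086),(b,T((417,125)),.0385),(b,T((409,205)),-.02),(a,S((505,170)),-.086)]:
    y,e=yof(p,u,x,.112);print("nose",y+.00225,e)
j=[px(x["location"]) for x in bot.mark_of(b,"empty_jar")]
print(j)
E
python3 f2.py
```

```text
far wall [array([0.671 , 0.0475, 0.07  ]), array([ 0.6312, -0.2899,  0.07  ])] yaw -6.725353612277207
near [array([0.5793, 0.054 , 0.07  ]), array([ 0.54  , -0.2756,  0.07  ])] yaw -6.790446081300806
[ 0.6077 -0.0908 -0.1234] -7.069857304838804
[[ 0.1891 -0.8085]
 [ 0.2648  0.4869]
 [-0.442  -0.6037]
 [-0.5404  0.1112]
 [-0.1021 -0.1976]
 [-0.1846 -1.8638]
 [-0.7265 -1.2668]
 [-0.6032 -1.1449]
 [-0.2962 -0.0837]
 [-1.1563 -0.7408]
 [ 0.8682 -1.7533]]
nose -0.025128342248233963 [-1.0391  9.8029]
nose -0.023927294228054563 [ 0.0914 -0.8676]
nose -0.02436273582178905 [-0.341   3.2265]
nose -0.023632486103194288 [ 0.6087 -1.564 ]
[array([367.424, 203.28 ]), array([422.784, 248.88 ]), array([387.968, 257.184]), array([369.088, 307.104])]
```

```bash
cat > plan.py <<'E'
import sys,json
from fit import *
from scipy.spatial.transform import Rotation as Ro
q=json.load(open("q.json"))
def plan(rx,ry,tipz):
    s=bot.state();R0=Ro.from_rotvec(s["orientation"]).as_matrix();p=np.array(s["ee_pos"])
    ex=np.array([np.cos(q[2]),np.sin(q[2]),0]);ey=np.array([-np.sin(q[2]),np.cos(q[2]),0])
    best=None
    for g in(1,-1):
        y=g*ex;z=np.array([0,0,-1.]);x=np.cross(y,z);Rt=np.c_[x,y,z]
        d=Ro.from_matrix(R0.T@Rt).as_rotvec()
        if best is None or np.linalg.norm(d)<np.linalg.norm(best[0]):best=(d,Rt,g)
    t=W(q,[rx,ry,tipz+.022])
    rel=p-np.array([q[0],q[1],0])
    print("time",s["time"],"rack tip",ex@rel,ey@rel,p[2]-.022,"F",s["ft_force"],"F rack",ex@s["ft_force"],ey@s["ft_force"],"w",s["grip_width"])
    print("axes\n",R0)
    print("turn(8deg)",np.degrees(best[0])/8,"shift cm",R0.T@(t-p)*100,"g",best[2],"t",t, "j7",s["joint_pos"][-1])
if __name__=="__main__": plan(*map(float,sys.argv[1:4]))
E
python3 plan.py -.068 -.044 .15
```

```text
time 2.3 rack tip -0.26122338644127946 -0.5304183113254635 0.22259387155178115 F [-1.2328 -0.3036  0.0914] F rack -1.186023933728501 -0.4530473799884241 w 0.08695225840575825
axes
 [[ 0.9001  0.4357  0.    ]
 [ 0.4357 -0.9001 -0.0001]
 [-0.      0.0001 -1.    ]]
turn(8deg) [ 0.0004  0.0005 -7.1376] shift cm [ 42.6444 -30.3462   7.2555] g 1 t [ 0.5348 -0.1261  0.172 ] j7 -0.05691449774340213
```

Request:
jog_arm([
  [0, 0, -0.6, 3.5, -2.5, 0, 1],
  [0, 0, -1.2, 7.1, -5.0, 0, 1],
  [0, 0, -1.8, 10.6, -7.6, 0, 1],
  [0, 0, -2.4, 14.2, -10.1, 0, 1],
  [0, 0, -3.0, 17.8, -12.6, 0, 1],
  [0, 0, -3.6, 21.3, -15.2, 0, 1],
  [0, 0, -4.2, 24.9, -17.7, 0, 1],
  [0, 0, -4.8, 28.4, -20.2, 0, 1],
  [0, 0, -5.4, 32.0, -22.8, 0, 1],
  [0, 0, -6.0, 35.5, -25.3, 0, 1],
  [0, 0, -6.6, 39.1, -27.8, 0, 1],
  [0, 0, -7.14, 42.6, -30.3, 0, 1],
], squeeze=10)

```text
time: 3.5
ee_pos: [0.5353, -0.1252, 0.2449]
orientation: [2.35, 2.084, 0.0]
ft_force: [0.4, 0.0, 0.2]
grip_width: 0.0026
```

```bash
python3 plan.py -.068 -.044 .13
```

```text
time 3.5 rack tip -0.06762858306845261 -0.04295955343372028 0.22294450057983664 F [0.424  0.0192 0.2308] F rack 0.4183669494258982 0.07123618308452305 w 0.002609392975455073
axes
 [[ 0.1196  0.9928  0.0008]
 [ 0.9928 -0.1196 -0.0006]
 [-0.0005  0.0009 -1.    ]]
turn(8deg) [0.0065 0.0037 0.0251] shift cm [-0.0991 -0.046   9.2945] g 1 t [ 0.5348 -0.1261  0.152 ] j7 0.005022160912754403
```

Request:
jog_arm([
  [0, 0, 0, -0.1, 0, 2.5, 1],
  [0, 0, 0, -0.1, 0, 5, 1],
  [0, 0, 0, -0.1, 0, 7.5, 1],
  [0, 0, 0, -0.1, 0, 9.3, 1],
  [0, 0, 0, -0.1, 0, 9.6, 1],
  [0, 0, 0, -0.1, 0, 9.6, 1],
])

```text
time: 4.1
ee_pos: [0.5344, -0.1277, 0.1485]
orientation: [-2.353, -2.08, 0.0]
ft_force: [-0.2, 0.2, 0.0]
grip_width: 0.0001
```

```bash
cat > look.py <<'E'
from h import *
import sys
k=sys.argv[1]
a=bot.camera("scene");b=bot.camera("top")
cv2.imwrite(f"pics/m{k}.png",np.vstack([cv2.resize(a["pixels"][180:330,180:400],(660,450),interpolation=cv2.INTER_CUBIC)]))
cv2.imwrite(f"pics/n{k}.png",cv2.resize(b["pixels"][140:290,220:420],(800,600),interpolation=cv2.INTER_CUBIC))
E
python3 look.py 2; python3 plan.py -.068 -.044 .088
```

```text
time 4.2 rack tip -0.06729402448985164 -0.045683413572973494 0.1278132449604908 F [ 0.8655 -0.3045  0.8427] F rack 0.8964333229374254 -0.19564146040460445 w 0.0004305931490126424
axes
 [[ 0.1228  0.9924  0.0019]
 [ 0.9924 -0.1228 -0.0007]
 [-0.0004  0.002  -1.    ]]
turn(8deg) [0.0142 0.003  0.0021] shift cm [ 0.17   -0.0784  3.9811] g 1 t [ 0.5348 -0.1261  0.11  ] j7 -0.027850329589885342
```

View pics/m2.png

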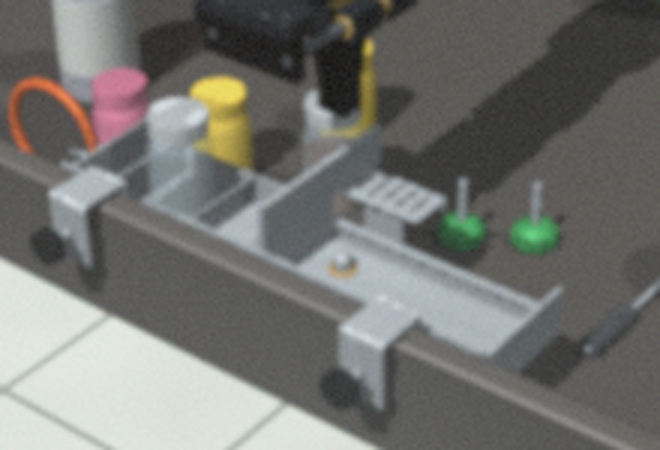

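View pics/n2.png

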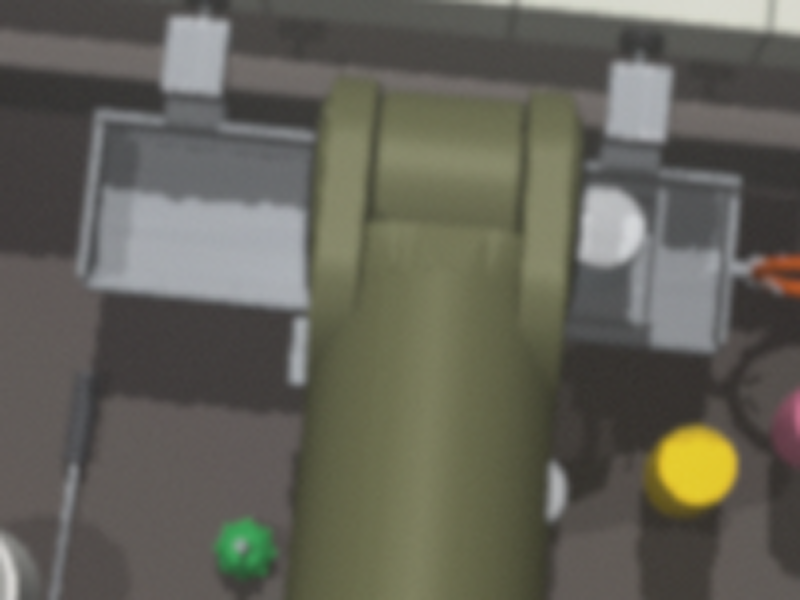

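Request:
jog_arm([
  [0, 0, 0, 0.1, -0.05, 1, 1],
  [0, 0, 0, 0.1, -0.05, 2, 1],
  [0, 0, 0, 0.1, -0.05, 3, 1],
  [0, 0, 0, 0.1, -0.05, 4.0, 1],
  [0, 0, 0, 0.1, -0.05, 4.3, 1],
  [0, 0, 0, 0.1, -0.05, 4.3, 1],
  [0, 0, 0, 0.1, -0.05, 4.3, 1],
])

```text
time: 4.9
ee_pos: [0.5343, -0.1267, 0.1057]
orientation: [2.354, 2.081, 0.0]
ft_force: [-0.3, 0.6, 0.4]
grip_width: 0.0006
```

```bash
python3 look.py 3; python3 plan.py -.068 -.044 .078
```

```text
time 5.0 rack tip -0.06822369318497092 -0.04463570351282243 0.08399455083420523 F [-0.7948  0.501   0.9432] F rack -0.8503715060236998 0.39933493163365735 w 0.0007215337787139329
axes
 [[ 0.1227  0.9924  0.0009]
 [ 0.9924 -0.1227 -0.0003]
 [-0.0002  0.0009 -1.    ]]
turn(8deg) [0.0064 0.0015 0.0027] shift cm [0.0637 0.0219 0.5995] g 1 t [ 0.5348 -0.1261  0.1   ] j7 -0.05187920910595803
```

View pics/m3.png

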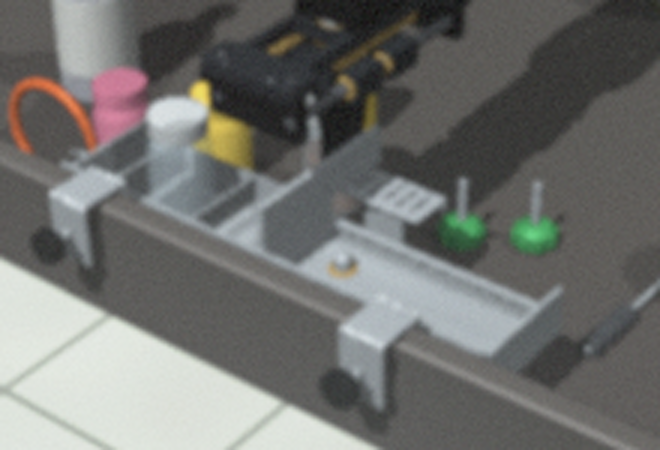

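Request:
jog_arm([
  [0, 0, 0, 0, 0, 0.4, 1],
  [0, 0, 0, 0, 0, 0.7, 1],
  [0, 0, 0, 0, 0, 1.0, 1],
  [0, 0, 0, 0, 0, 1.2, 1],
  [0, 0, 0, 0, 0, 1.2, 1],
  [0, 0, 0, 0, 0, 1.2, 1],
])

```text
time: 5.6
ee_pos: [0.5345, -0.1269, 0.0939]
orientation: [2.353, 2.08, 0.001]
ft_force: [0.1, -0.3, 4.7]
grip_width: 0.0001
```

```bash
python3 plan.py -.068 -.044 .065
```

```text
time 5.6 rack tip -0.06819173039150707 -0.04473649026312131 0.0719227928311256 F [ 0.0579 -0.2694  4.7358] F rack 0.09064434158789009 -0.2602128361121782 w 0.00011559077688684885
axes
 [[ 0.1228  0.9924  0.0009]
 [ 0.9924 -0.1228 -0.0004]
 [-0.0003  0.0009 -1.    ]]
turn(8deg) [0.0067 0.002  0.0023] shift cm [0.0738 0.0185 0.6923] g 1 t [ 0.5348 -0.1261  0.087 ] j7 -0.05886887472148157
```

Request:
jog_arm([
  [0, 0, 0, 0, 0, 0.2, 1],
  [0, 0, 0, 0, 0, 0.4, 1],
  [0, 0, 0, 0, 0, 0.6, 1],
  [0, 0, 0, 0, 0, 0.7, 1],
  [0, 0, 0, 0, 0, 0.7, 1],
  [0, 0, 0, 0, 0, 0.7, 1],
])

```text
time: 6.2
ee_pos: [0.5345, -0.1268, 0.0867]
orientation: [2.353, 2.08, 0.001]
ft_force: [-0.0, 0.1, 5.4]
grip_width: 0.0005
```

```bash
python3 look.py 4; python3 plan.py -.068 .0 .065
```

```text
time 6.3 rack tip -0.06822328250701142 -0.044693044923571686 0.06474891781613584 F [ 0.2122 -0.5117  5.2548] F rack 0.27361935761188905 -0.48173554372915967 w 0.000623032819074959
axes
 [[ 0.1227  0.9924  0.0009]
 [ 0.9924 -0.1227 -0.0003]
 [-0.0002  0.0009 -1.    ]]
turn(8deg) [0.0063 0.0014 0.0026] shift cm [ 4.4693  0.024  -0.026 ] g 1 t [ 0.5402 -0.0825  0.087 ] j7 -0.06313059811231742
```

View pics/m4.png

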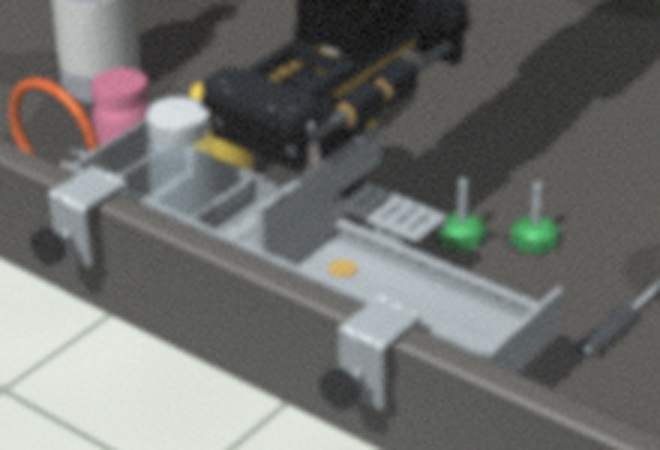

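The pin is gone from view: only the brass bush shows at (343,268). The plate is about 13 mm down. Pushing along the runner now.

Request:
jog_arm([
  [0, 0, 0, 0.2, 0, 0, 1],
  [0, 0, 0, 0.4, 0, 0, 1],
  [0, 0, 0, 0.6, 0, 0, 1],
  [0, 0, 0, 0.8, 0, 0, 1],
  [0, 0, 0, 1.0, 0, 0, 1],
  [0, 0, 0, 1.3, 0, 0, 1],
  [0, 0, 0, 1.6, 0, 0, 1],
  [0, 0, 0, 1.9, 0, 0, 1],
  [0, 0, 0, 2.2, 0, 0, 1],
  [0, 0, 0, 2.5, 0, 0, 1],
  [0, 0, 0, 2.5, 0, 0, 1],
])

```text
time: 7.4
ee_pos: [0.5369, -0.1042, 0.0867]
orientation: [2.353, 2.078, -0.004]
ft_force: [-0.0, -4.7, 5.3]
grip_width: 0.0005
```

```bash
python3 look.py 5; python3 plan.py -.068 .02 .065
```

```text
time 7.5 rack tip -0.06860355770841028 -0.021920935208970836 0.06468614864453937 F [ 0.2145 -4.454   6.0124] F rack 0.7610310182189319 -4.393741535513405 w 0.0006700675277818888
axes
 [[ 0.124   0.9923 -0.0003]
 [ 0.9923 -0.124  -0.0029]
 [-0.0029  0.0001 -1.    ]]
turn(8deg) [ 0.0005  0.0211 -0.0064] shift cm [ 4.192   0.0566 -0.0437] g 1 t [ 0.5427 -0.0626  0.087 ] j7 -0.11114398075371544
```

View pics/m5.png

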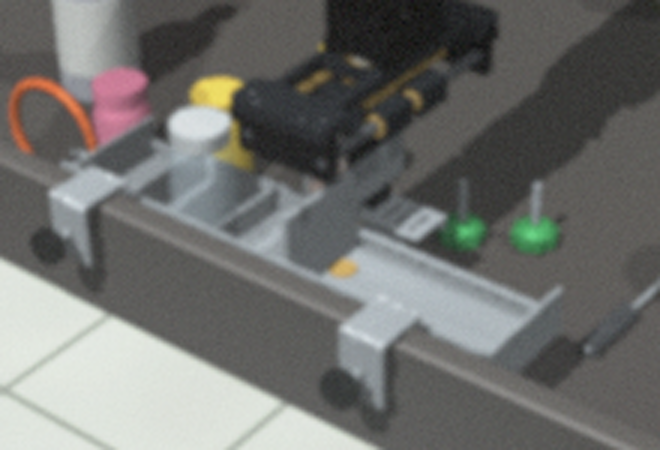

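The caddy's front is now at the bush's near edge, the pin is down and the jar is standing. I keep pushing.

Request:
jog_arm([
  [0, 0, 0, 0.3, 0, 0, 1],
  [0, 0, 0, 0.6, 0, 0, 1],
  [0, 0, 0, 0.9, 0, 0, 1],
  [0, 0, 0, 1.2, 0, 0, 1],
  [0, 0, 0, 1.5, 0, 0, 1],
  [0, 0, 0, 1.8, 0, 0, 1],
  [0, 0, 0, 2.1, 0, 0, 1],
  [0, 0, 0, 2.4, 0, 0, 1],
  [0, 0, 0, 2.7, 0, 0, 1],
  [0, 0, 0, 3.0, 0, 0, 1],
  [0, 0, 0, 3.0, 0, 0, 1],
])

```text
time: 8.6
ee_pos: [0.5406, -0.0744, 0.0866]
orientation: [2.353, 2.078, -0.004]
ft_force: [-0.6, -4.1, 6.5]
grip_width: 0.0007
```

```bash
python3 look.py 6; python3 plan.py -.068 .1 .065
```

```text
time 8.7 rack tip -0.06864610924872697 0.008101260999342802 0.06459688698648378 F [-0.5651 -4.5019  5.6567] F rack -0.006663625888582736 -4.537237354960419 w 0.000562349662261138
axes
 [[ 0.1239  0.9923 -0.0005]
 [ 0.9923 -0.1239 -0.0029]
 [-0.0029 -0.0002 -1.    ]]
turn(8deg) [-0.0012  0.021  -0.0061] shift cm [ 9.1898  0.0568 -0.0673] g 1 t [0.5525 0.0168 0.087 ] j7 -0.16991524957600643
```

View pics/m6.png

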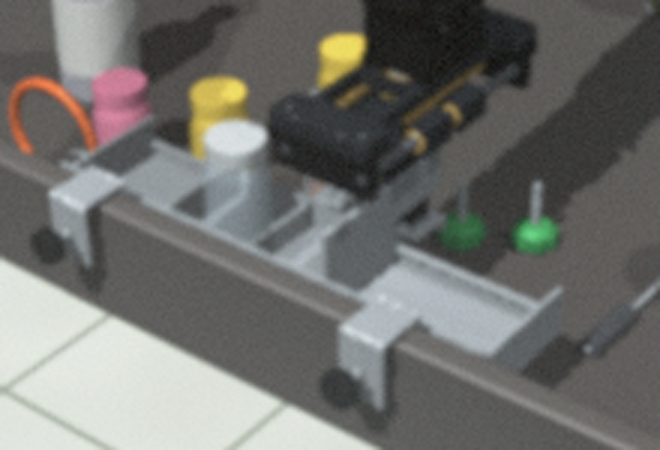

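Request:
jog_arm([
  [0, 0, 0, 0.3, 0, 0, 1],
  [0, 0, 0, 0.7, 0, 0, 1],
  [0, 0, 0, 1.1, 0, 0, 1],
  [0, 0, 0, 1.5, 0, 0, 1],
  [0, 0, 0, 1.9, 0, 0, 1],
  [0, 0, 0, 2.3, 0, 0, 1],
  [0, 0, 0, 2.7, 0, 0, 1],
  [0, 0, 0, 3.1, 0, 0, 1],
  [0, 0, 0, 3.5, 0, 0, 1],
  [0, 0, 0, 3.9, 0, 0, 1],
  [0, 0, 0, 4.3, 0, 0, 1],
  [0, 0, 0, 4.7, 0, 0, 1],
])

```text
time: 9.9
ee_pos: [0.5464, -0.0258, 0.0862]
orientation: [2.354, 2.08, -0.001]
ft_force: [0.9, -4.6, 1.9]
grip_width: 0.0006
```

```bash
python3 plan.py -.068 .1175 .066
```

```text
time 9.9 rack tip -0.06880682675131944 0.05700155252099909 0.0642054986768541 F [ 0.9407 -4.5677  1.8917] F rack 1.495746204603724 -4.4172047994551145 w 0.0006022632941869859
axes
 [[ 0.1231  0.9924 -0.0005]
 [ 0.9924 -0.1231 -0.0007]
 [-0.0007 -0.0004 -1.    ]]
turn(8deg) [-0.003   0.0051 -0.0004] shift cm [ 6.0497  0.0803 -0.1838] g 1 t [0.5547 0.0341 0.088 ] j7 -0.264530963841046
```

Request:
jog_arm([
  [0, 0, 0, 0.4, 0.03, 0, 1],
  [0, 0, 0, 0.8, 0.05, 0, 1],
  [0, 0, 0, 1.3, 0.08, 0, 1],
  [0, 0, 0, 1.8, 0.08, 0, 1],
  [0, 0, 0, 2.3, 0.08, 0, 1],
  [0, 0, 0, 2.8, 0.08, 0, 1],
  [0, 0, 0, 3.3, 0.08, 0, 1],
  [0, 0, 0, 3.8, 0.08, 0, 1],
  [0, 0, 0, 4.3, 0.08, 0, 1],
  [0, 0, 0, 4.8, 0.08, 0, 1],
  [0, 0, 0, 5.3, 0.08, 0, 1],
  [0, 0, 0, 5.5, 0.08, 0, 1],
])

```text
time: 11.1
ee_pos: [0.5534, 0.0302, 0.0862]
orientation: [-2.352, -2.081, 0.001]
ft_force: [-1.7, -3.6, 3.1]
grip_width: 0.0005
```

```bash
python3 look.py 7; python3 plan.py -.068 .128 .065
```

```text
time 11.2 rack tip -0.06869819276625234 0.11401610834668903 0.06408946433916793 F [-0.7978  0.2144 -0.8455] F rack -0.8181147049087419 0.11457308493885175 w 0.0004952929136100471
axes
 [[ 0.1214  0.9926 -0.0011]
 [ 0.9926 -0.1214  0.0017]
 [ 0.0015 -0.0013 -1.    ]]
turn(8deg) [-0.0091 -0.0111  0.0123] shift cm [ 1.3984  0.0721 -0.089 ] g 1 t [0.556  0.0445 0.087 ] j7 -0.37592187233464774
```

View pics/m7.png

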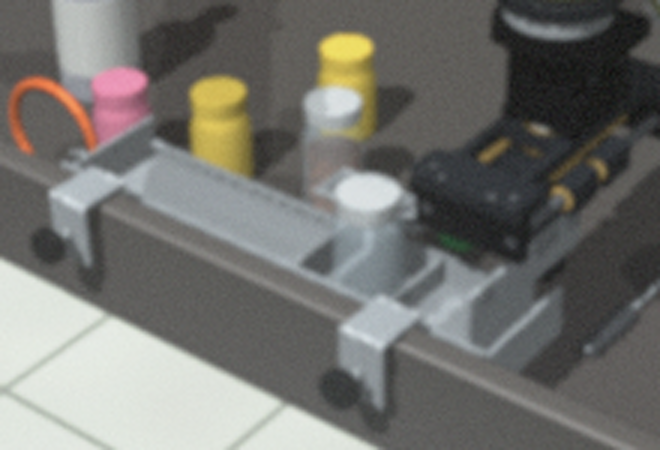

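Request:
jog_arm([
  [0, 0, 0, 0.2, 0.05, 0, 1],
  [0, 0, 0, 0.4, 0.05, 0, 1],
  [0, 0, 0, 0.6, 0.05, 0, 1],
  [0, 0, 0, 0.8, 0.05, 0, 1],
  [0, 0, 0, 1.0, 0.05, 0, 1],
  [0, 0, 0, 1.1, 0.05, 0, 1],
  [0, 0, 0, 1.1, 0.05, 0, 1],
])

```text
time: 11.9
ee_pos: [0.5562, 0.0403, 0.0866]
orientation: [-2.354, -2.081, -0.001]
ft_force: [-0.2, -0.8, -0.4]
grip_width: 0.0006
```

```bash
python3 look.py 8; python3 plan.py -.068 .128 .065
```

```text
time 12.0 rack tip -0.06727417918039329 0.12375560961064719 0.06464056725221079 F [ 0.3078 -0.8236 -0.1677] F rack 0.40682715635271205 -0.7794648679271658 w 0.00035062247650497456
axes
 [[ 0.1226  0.9925  0.0004]
 [ 0.9925 -0.1226  0.0005]
 [ 0.0005  0.0003 -1.    ]]
turn(8deg) [ 0.0024 -0.0035  0.0034] shift cm [ 0.4245 -0.0724 -0.0358] g 1 t [0.556  0.0445 0.087 ] j7 -0.39817047391424815
```

View pics/m8.png

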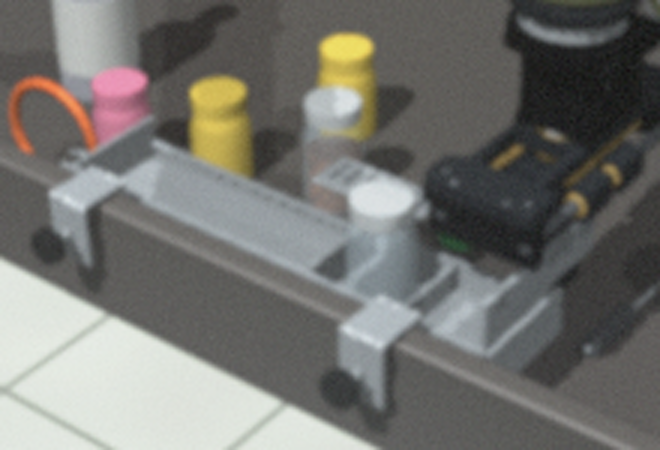

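View pics/n8.png

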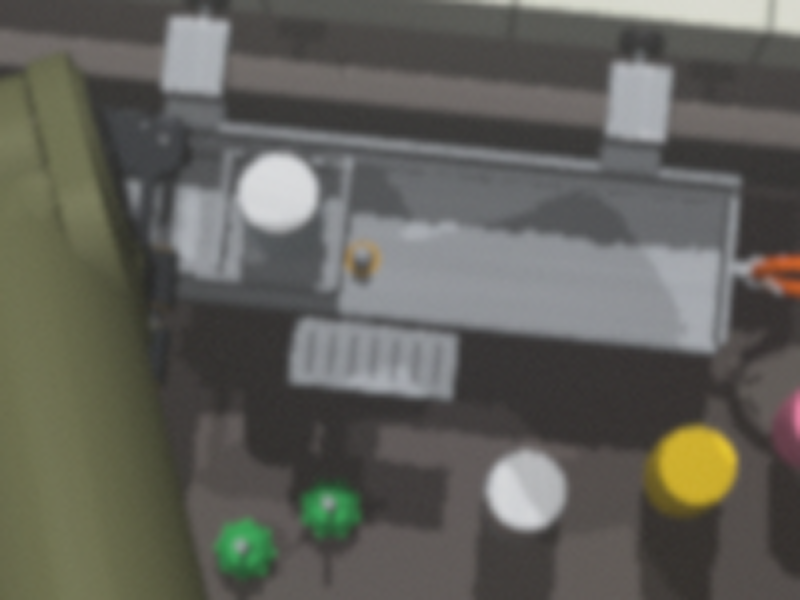

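The pin is up behind the caddy (363,262 in the top crop) and the plate is up. A few millimetres are left, so I creep on until the force rises.

Request:
jog_arm([
  [0, 0, 0, 0.1, -0.05, 0, 1],
  [0, 0, 0, 0.2, -0.05, 0, 1],
  [0, 0, 0, 0.3, -0.05, 0, 1],
  [0, 0, 0, 0.3, -0.05, 0, 1],
  [0, 0, 0, 0.3, -0.05, 0, 1],
])

```text
time: 12.5
ee_pos: [0.5562, 0.0425, 0.0867]
orientation: [2.354, 2.08, 0.0]
ft_force: [1.5, -2.6, 1.2]
grip_width: 0.0006
```

```bash
python3 plan.py -.068 .128 .065
```

```text
time 12.5 rack tip -0.06753690367263358 0.12597950210957048 0.06469046158633171 F [ 1.5266 -2.6007  1.2387] F rack 1.8350695390687974 -2.3930336961761594 w 0.0005972951428934203
axes
 [[ 0.1231  0.9924  0.0006]
 [ 0.9924 -0.1231 -0.0005]
 [-0.0004  0.0006 -1.    ]]
turn(8deg) [ 0.0044  0.0032 -0.    ] shift cm [ 0.202  -0.0463 -0.0311] g 1 t [0.556  0.0445 0.087 ] j7 -0.404134064543997
```

Request:
jog_arm([
  [0, 0, 0, 0.1, 0, 0, 1],
  [0, 0, 0, 0.2, 0, 0, 1],
  [0, 0, 0, 0.2, 0, 0, 1],
])

```text
time: 12.8
ee_pos: [0.5562, 0.0425, 0.0867]
orientation: [2.354, 2.078, -0.004]
ft_force: [0.2, -7.1, 2.2]
grip_width: 0.0004
```

```bash
python3 plan.py -.068 .130 .065
```

```text
time 12.8 rack tip -0.06756532496896912 0.12598501402243534 0.06470811103010304 F [ 0.2015 -7.0812  2.2351] F rack 1.0714772329312952 -7.002535861782677 w 0.0003987797299981563
axes
 [[ 0.1242  0.9923 -0.0004]
 [ 0.9923 -0.1242 -0.0031]
 [-0.0032 -0.     -1.    ]]
turn(8deg) [-0.0002  0.0228 -0.008 ] shift cm [ 0.4014 -0.0439 -0.0305] g 1 t [0.5562 0.0465 0.087 ] j7 -0.4082158452744896
```

The force rose to 7 N with no movement, so the caddy is against the end plate. I back off and lift away.

Request:
jog_arm([
  [0, 0, 0, -0.3, 0, 0, 1],
  [0, 0, 0, -0.6, 0, 0, 1],
  [0, 0, 0, -0.8, 0, -0.5, 1],
  [0, 0, 0, -0.8, 0, -2, 1],
  [0, 0, 0, -0.8, 0, -5, 1],
  [0, 0, 0, -0.8, 0, -8, 1],
  [0, 0, 0, -0.8, -2, -11, 1],
  [0, 0, 0, -0.8, -5, -14, 1],
  [0, 0, 0, -0.8, -9, -15, 1],
  [0, 0, 0, -0.8, -12, -15, 1],
  [0, 0, 0, -0.8, -12, -15, 1],
])

```text
time: 13.9
ee_pos: [0.4336, 0.053, 0.2382]
orientation: [2.349, 2.081, -0.001]
ft_force: [0.4, 0.4, 0.4]
grip_width: 0.0003
```

```bash
python3 look.py 9; python3 - <<'E'
from fit import *
import json
q=json.load(open("q.json"))
b=bot.camera("top");a=bot.camera("scene")
def yof(p,u,x,z):
    g=least_squares(lambda y:proj(p,W(q,[x,y[0],z]))-u,[.13]);return g.x[0],g.fun
for p,k in((a,"s"),(b,"t")):
  for n,x,z,o in (("nose",0,.054,0),("ear_back",-.061,.098,.0045)):
    for m in bot.mark_of(p,n)[:1]:
        u=px(m["location"]);print(k,n,u,m["confidence"],yof(p,u,x,z)[0]+o)
print(bot.state()["ft_force"],bot.state()["ee_pos"],bot.state()["time"])
E
```

```text
s nose [353.408 299.28 ] 0.66 0.14339889556857183
s ear_back [372.032 263.376] 0.59 0.14661787380737926
t nose [243.712 190.608] 0.55 0.14458646070308423
t ear_back [241.024 213.12 ] 0.93 0.1420427449466945
[ 0.0345  0.8871 -0.5905] [0.4365 0.0518 0.2363] 14.3
```

View pics/m9.png

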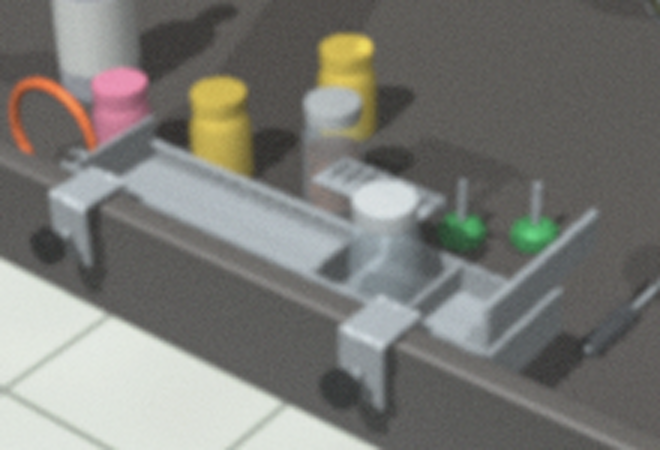

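View pics/n9.png

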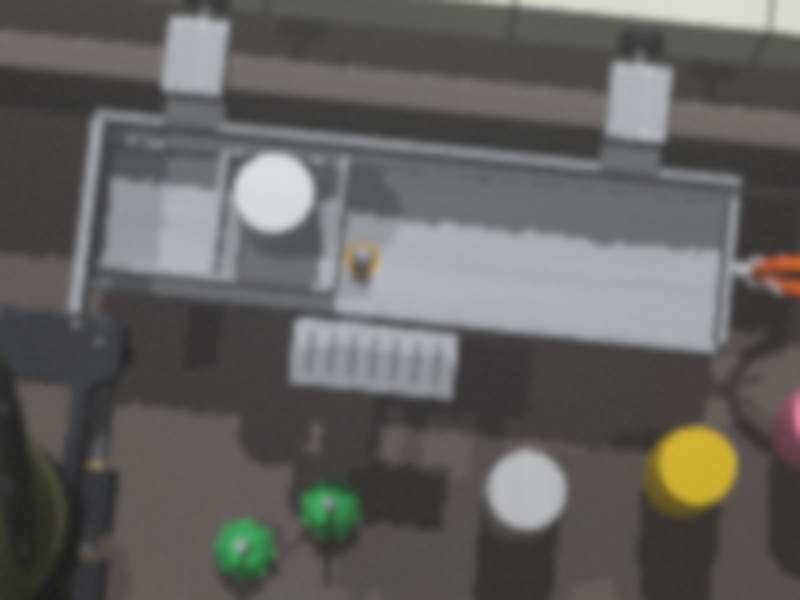

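```bash
python3 -c "
from station import bot
print(bot.sign_off())"
```

```text
the job is handed in; nothing more can be done
None
```

The job is done and handed in at about 14.3 s of the 43 s allowed; the hand-in reports no verdict. With the closed fingers I pressed the thumb plate down about 13 mm, at 5 to 6 N. I then pushed the back of the caddy's ear over the lowered pin and on to the end plate.

- **Caddy at the plate:** the push force rose from about 2.4 N to 7 N with no further movement. Four camera readings put the caddy's front at y = 142 to 147 mm against the nominal 142 mm. They disagree by about 5 mm, so I trust the force stop more.
- **Pin and plate:** the last top picture shows the pin up behind the caddy and the thumb plate raised.
- **Jar:** it is upright in the rear pocket. I checked this only by eye in both pictures.
- **Surroundings:** the screws and spice jar, and the pink and yellow look-alikes in view, show no movement. The mug, soap and brush I did not fully check afterwards, because they were partly or wholly outside the last crops. The hand is well clear, with contact force at noise level (under 1 N).

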